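# Test the bench RCD and hold the socket flap for the probes

## Task

Check the RCD on the bench's socket box: press its test button so that the lever drops, then lift the lever back up fully. After that open the spring flap of the socket next to the RCD (not the one at the end) and hold it open at a right angle to the socket, because I need both hands for the two probes: finish while still holding the flap with the fingers at 90 degrees. Leave the other flap shut and everything else on the bench where it is.

Things in the scene. Friction and masses are not known exactly. Their poses are not given: they have to be found in the camera images.
- socket_box: Grey console-shaped socket box fixed to the bench, 200 mm deep (x), 340 wide (y), 99 high at the back. Origin: centre of its underside; z up, x to its back (away from the robot at yaw 0), y to its left. Its front face slopes 15 deg, rising from 60 mm high at x=-95 to 99 at x=+50, then a flat ledge. Left to right on the face: RCD at y=+110, near socket at y=-5, end socket at y=-110
- face_mid (a point): Middle of the sloping face: x=-22.5, y=0, z=79.4 mm in the box's frame. Words used below: 'uphill' = along the face to the back, (0.966, 0, 0.259) in the box's frame; 'out' = square out of the face, (-0.259, 0, 0.966). The two socket bodies are 46 by 46 mm and stand 18 mm out, with a round recess under the flap
- rcd (a point): Middle of the top of the RCD's white nose (46 mm uphill by 72 mm wide, 8 mm out of the face). On it: the black lever 18 mm to the right of this point, the test button 22 mm to the left
- test_button (a joint): Travel of the RCD's test button, m: 0 = out, 0.005 = fully in. It springs back; it trips the RCD at about 4 N. By about 0.004 it has thrown the lever down
- test_button_top (a point): Centre of the top of the test button: square, grey, 11 by 11 mm, standing 9 mm out of the RCD's nose (17 mm out of the face), 40 mm to the left of the lever. It is pressed straight into the sloping face
- rcd_lever (a joint): Angle of the RCD's lever, rad: 0 = up (on), leaning 31 deg uphill from square to the face; 1.10 = dropped, leaning 31 deg downhill (to the front). Its axis lies along the box's y, 8 mm under the nose's top. Over-centre: past the middle (0.55) it snaps to the nearer end; about 1 N at the tip pushes it over. It cannot stay up while the button is held in
- rcd_lever_tip (a point): Middle of the end of the lever, a black blade 16 mm wide (y), 6 thick, its end 24 mm from the axis. The end stands 12 mm out of the nose in both positions and lies 12.5 mm uphill of the axis when up, 12.5 mm downhill when dropped. Lift it by pushing it uphill from its downhill side
- flap_near (a joint): Opening angle of the flap of the socket next to the RCD, rad: 0 = shut, parallel to the face; 1.571 = at a right angle to the face; stop at 2.09. A spring always shuts it (0.10 N m when shut, 0.16 N m at 1.57). Pinched by its sides it drags in turning and lags some 0.1 to 0.2 rad behind the fingers: go by this value
- flap_near_hinge (a point): On that flap's hinge axis, middle of its width: the axis lies along the box's y at the flap's uphill edge, 22 mm out of the face and 32 mm uphill of the face's middle. The free edge lies 64 mm downhill of it and swings up and back
- flap_near_grip (a point): Point moving with that flap: middle of its width and thickness, 44 mm from the hinge axis; shut, 16 mm out of the face. Flap: grey plastic cap 64 mm long (hinge to free edge), 56 wide (y), 16 thick over the skirt, its top 24 mm out of the face, thumb lug at the free edge. It can be pinched by its side edges and turns between the fingers; 49 mm is free on both sides
- flap_end (a joint): Opening angle of the other flap, of the same kind, on the end socket; stays shut (0)
- meter_a: Bystander: water meter, blue cast body 190 mm long with brass threaded ends and a 100 mm brass ring, blue round lid standing open. Origin: centre of its underside
- meter_b: Bystander: the same kind of water meter, lid shut. Origin: centre of its underside
- ring_nut: Bystander: loose brass ring nut, 100 mm across, 26 mm high. Origin: centre of its underside
- register: Bystander: white round counter, 74 mm across, 28 mm high. Origin: centre of its underside
- screwdriver: Bystander: screwdriver with a red handle, 200 mm. Origin: centre of its underside
- toothbrush: Bystander: green cleaning brush, 150 mm. Origin: centre of its underside
- chamber: Bystander: cream plastic measuring chamber, 47 mm across, 36 mm high, standing on the flat ledge of the socket box behind the end socket. Origin: centre of its underside

How it is judged:
By the outcome, as a careful person would: the job done as asked, in the order asked, and still so for the second after the job is handed in, while the arm keeps its last pose, push and grip.
It also fails if it takes over 51 s, if anything falls off the work surface, if the arm or the gripper's body presses on something with over 40 N, if the wrist force passes 120 N, or if a joint passes its speed limit or range.

## Robot

A 6-joint arm with a two-finger parallel gripper is mounted at the origin on the work surface. World frame = base frame: x ahead of the robot, y to its left, z up, the work surface at z = 0. Lengths are in m, angles in rad, forces in N, time in s.
With the tool pointing down it reaches from about 0.375 to 0.9 m from the base axis. Payload 3.1 kg.
Tool frame: the origin (TCP) lies between the finger pads; the fingertips stand 19 mm ahead of it and the grasp point (between the pads) is the TCP; z points along the fingers, y is the line along which they close (so a half turn about z gives the same grasp; the last joint's range is limited). The gripper opens to 87 mm and grips with 3 to 60 N. Pads are 19 mm wide; open, the fingers measure 117 mm over their backs; the gripper's body (75 mm by 190 mm) begins 51 mm behind the grasp point.
Start: joints at [0.929, 0.527, 1.433, -0, 1.181, -0.178], TCP at [0.279, 0.559, 0.242] pointing down, gripper open.
Joint ranges: [-3.08, 3.08], [-0.75, 2.2], [0.22, 2.44], [-1.43, 4.57], [0, 2.65], [-2.85, 2.85]. Speed limits (rad/s): [2.79, 2.79, 3.14, 3.14, 3.14, 3.14].

## Interface

Orientations are given as a unit quaternion [x, y, z, w].
In Python, from rig import telemetry, viewer, hand_in gives the robot as it stands. The module is installed in compiled form; this text tells all that it offers.
- The arm moves only by the shell command python3 -m creep 'ROWS' [FORCE]. ROWS is JSON, a list of rows, each an object with "translation": the shift along the tool's x, y, z in mm, a list of three; "roll": the turn about the tool's z in degrees; "gripper": the finger opening in mm, from 0 to 87. In form: [{"translation": [tx, ty, tz], "roll": roll, "gripper": gripper}, ...]. A call has 1 to 5 rows; each row is the pose to reach, as a shift and turn from the pose commanded when the call began, along the tool's axes at that moment; what a row does not reach only later rows make up. A row lasts 1/12 s, in which the tool goes at most 41.7 mm and 7.16 degrees, less where a joint would pass 70% of its speed; a pose out of reach is approached as far as the arm can. A call with a gripper value outside its range is refused whole. The fingers move at their own pace and stop on an object; FORCE is the grip in N (left out, the last holds). Time passes only in rows, so rows that repeat a pose let the fingers close. It gives the time, the measured TCP pose, the force, the opening and the grip force at its end, in the units of the state.
- telemetry.get_obs(): the state, without advancing time (a new reading comes with each control period).
- viewer.camera(name): name is "scene" or "top"; returns the picture (400x640x3 uint8, blue, green, red); there is no depth.
- viewer.camera_info(name): a dict with "intrinsics" (3x3 intrinsics, pixels), "k1" (the pictures are not rectified: a ray, as slopes to the right and down, at radius r is drawn at 1 + k1 r^2 times it, then the intrinsics apply), "rvec" (rotation vector, rad) and "tvec" (3), from world to camera coordinates, as OpenCV has them. Camera axes: x right, y down, z forward; pixel columns grow to the right and rows downward; lengths in m; the calibration is good to about 2 mm. A picture is of the moment at which its call begins. camera_info takes no time and is no camera call.
- hand_in(): hands the job in; it is judged then, once.
Trained networks look in the newest picture that a camera, given by its name, has taken for a name from the list of things; names that differ only in an ending like _2 or _b are one class to them, and where a whole thing is asked for, a point or a joint stands for the part that bears it (a point fixed in the world has none). Each returns a list of dicts, best first, with "p" (0 to 1); they miss things now and then, are a little off and sometimes report something else, mostly with a low value. They report only what shows in the picture. A call takes as long as a camera call.
- viewer.recognise(camera, thing): "bbox" ([left, top, width, height] in pixels, round what is visible of it).
The state is a dict: "time": time; "q": joint angles; "joint_velocities": joint speeds; "joint_torque": joint torques, N m; "position": TCP position; "tool_rot": TCP orientation; "ft_force": force on the tool from outside, world axes, zero at the start; "moment": the same for the moment, N m; "grip_width": finger opening in m; "grip_force": force on a finger pad.
Only numpy, scipy, OpenCV 4.12 (cv2) and the standard library are available. Lean on these libraries where they do the work, as an engineer would, in place of code of your own. Each camera call takes 0.05 s, during which the arm holds its last target. There are 200 camera calls.

## Working session

There is one attempt and no reset: what is moved stays moved. The work goes in short steps, Python scripts to look and compute and a shell command to move; the robot and the scene stay as the last step left them, time stands still between calls to the robot, and variables do not carry over. Pictures are saved under pics/ and viewed, at most 10 in all, crops included, and the job is handed in when it is done.

```bash
ls; mkdir -p pics; python3 - <<'E'
from rig import telemetry, viewer
import cv2
for n in ["scene","top"]:
    im=viewer.camera(n); cv2.imwrite(f"pics/{n}0.png",im)
    print(n,viewer.camera_info(n))
    for t in ["socket_box","test_button_top","rcd_lever_tip","flap_near_grip","flap_end","rcd"]:
        try: print(t,[(r['p'],r['bbox']) for r in viewer.recognise(n,t)][:3])
        except Exception as e: print(t,e)
o=telemetry.get_obs();print(o)
E
```

```text
pics
scene {'intrinsics': array([[370.90144503,   0.        , 316.29636224],
       [  0.        , 370.90144503, 199.3888194 ],
       [  0.        ,   0.        ,   1.        ]]), 'k1': -0.02641305508047642, 'rvec': array([ 1.49261807,  2.22170408, -0.76047922]), 'tvec': array([ 0.19245581, -0.4026563 ,  1.30953771])}
socket_box [(0.85, [258.0, 153.8, 142.5, 165.8])]
test_button_top []
rcd_lever_tip [(0.52, [406.3, 203.8, 85.7, 46.2])]
flap_near_grip [(0.73, [320.6, 157.2, 27.0, 17.1])]
flap_end [(0.71, [278.5, 148.3, 29.5, 17.6])]
rcd [(0.8, [254.0, 149.3, 149.1, 177.6]), (0.62, [280.0, 150.7, 28.2, 15.8])]
top {'intrinsics': array([[469.25236674,   0.        , 321.95370729],
       [  0.        , 469.25236674, 195.51754522],
       [  0.        ,   0.        ,   1.        ]]), 'k1': -0.008081887248850665, 'rvec': array([ 2.19707025, -2.14246265,  0.11373883]), 'tvec': array([0.01402158, 0.58843194, 1.36592586])}
socket_box [(0.86, [251.1, 99.3, 122.7, 153.0])]
test_button_top []
rcd_lever_tip []
flap_near_grip [(0.85, [303.8, 214.4, 23.5, 20.9]), (0.31, [248.9, 96.8, 119.6, 157.2])]
flap_end [(0.73, [342.4, 213.3, 19.0, 22.3])]
rcd []
{'time': 0.7, 'q': array([ 9.29529515e-01,  5.27488541e-01,  1.43270013e+00, -9.28877068e-06,
        1.18140988e+00, -1.78461498e-01]), 'joint_velocities': array([ 0.00249498, -0.00032686, -0.00079184,  0.0004093 ,  0.00123333,
        0.00014209]), 'joint_torque': array([ 1.73494809e-04, -4.39870548e+01, -1.76952803e+01,  6.35412382e-02,
        5.03788423e-02, -3.94207206e-06]), 'position': array([0.27897639, 0.55925426, 0.2415554 ]), 'tool_rot': array([ 2.29341303e-01,  9.73346067e-01, -4.41807114e-06,  2.76520580e-06]), 'ft_force': array([0.22989616, 0.19881477, 0.53976974]), 'moment': array([0.00770252, 0.00601467, 0.01233469]), 'grip_force': 0.0, 'grip_width': 0.08692155645193486}
```

View pics/scene0.png

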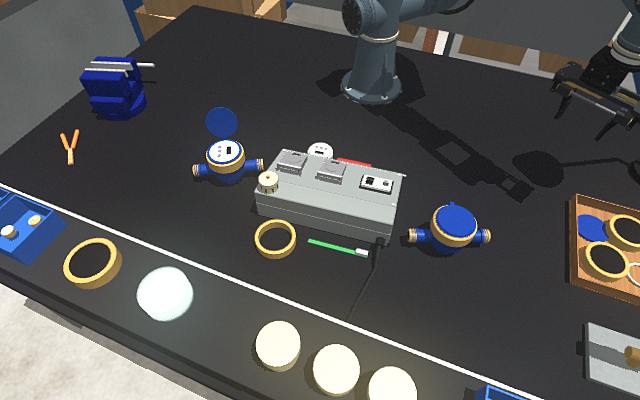

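View pics/top0.png

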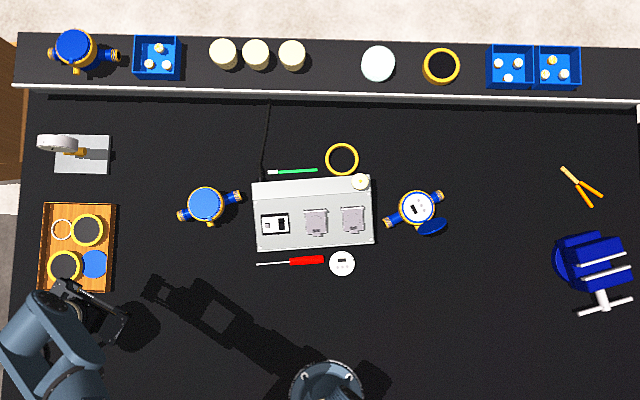

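The scene view shows the grey box at about (330,195), with the RCD at (378,183), the near flap at (332,170) and the end flap at (292,160). In the top view the box spans (252..375, 178..250), with the RCD at (275,224), the near flap at (316,222) and the end flap at (353,220). I'll enlarge both to get the corners.

```bash
python3 - <<'E'
import cv2
a=cv2.imread("pics/top0.png")[165:265,240:390]; cv2.imwrite("pics/topc.png",cv2.resize(a,None,fx=5,fy=5,interpolation=cv2.INTER_CUBIC))
a=cv2.imread("pics/scene0.png")[140:245,250:410]; cv2.imwrite("pics/scenec.png",cv2.resize(a,None,fx=5,fy=5,interpolation=cv2.INTER_CUBIC))
E
```

```text
(no output)
```

View pics/topc.png

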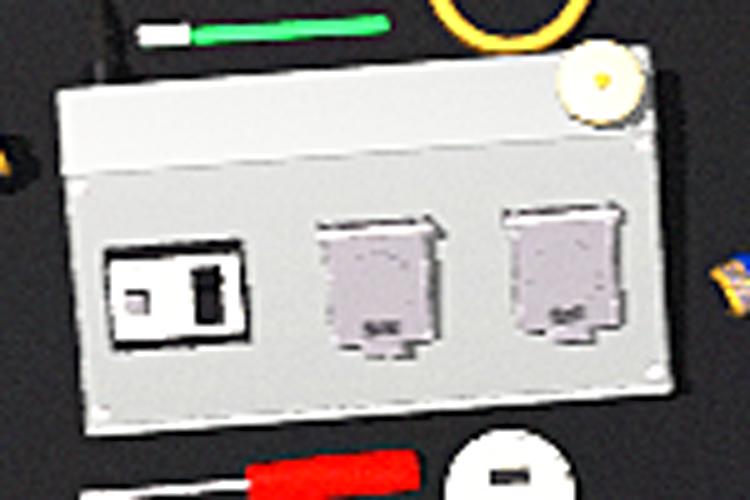

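View pics/scenec.png

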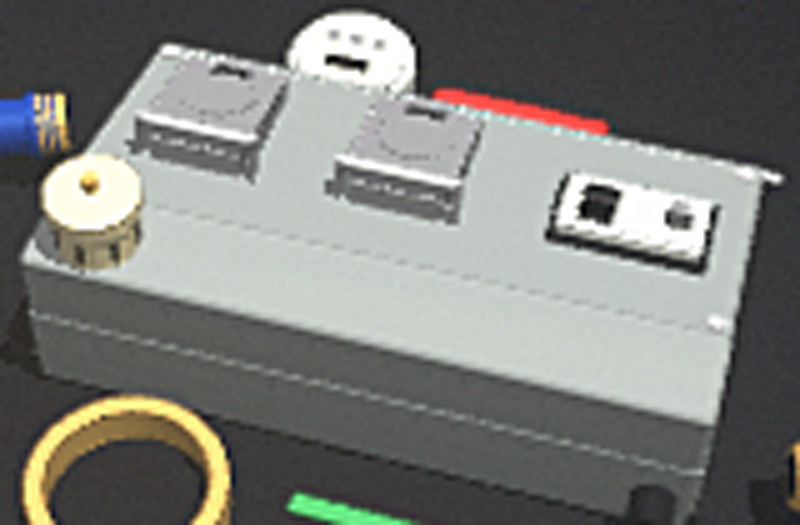

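```bash
cat > h.py <<'E'
import numpy as np, cv2
from scipy.optimize import least_squares
from rig import viewer
U=np.array([.966,0,.259]);O=np.array([-.259,0,.966]);F=np.array([-22.5,0,79.4])
def fp(u,y,o): return (F+u*U+o*O+[0,y,0])/1e3
def w(p,b):
    c,s=np.cos(b[2]),np.sin(b[2]); p=np.atleast_2d(p)
    return np.c_[b[0]+c*p[:,0]-s*p[:,1], b[1]+s*p[:,0]+c*p[:,1], p[:,2]]
def proj(P,n):
    i=viewer.camera_info(n)
    return cv2.projectPoints(P,i['rvec'],i['tvec'],i['intrinsics'],np.array([i['k1'],0,0,0,0]))[0][:,0]
E
python3 - <<'E'
from h import *
B=lambda x,y,z:np.array([x,y,z])/1e3
top=[(B(100,170,99),(57,92)),(B(100,-170,99),(648,47)),(B(50,170,99),(63,175)),(B(50,-170,99),(652,135)),
 (fp(0,132,17),(137,302)),(fp(0,110,8),(178,296)),(fp(-3,-5,24),(380,292)),(fp(-3,-110,24),(566,274))]
sc=[(B(100,170,99),(716,424)),(B(100,-170,99),(25,258)),(B(50,170,99),(733,325)),(fp(0,132,17),(680,214)),(fp(0,110,8),(640,215)),(fp(32,-5,24),(400,168)),(fp(32,-110,24),(197,137))]
def pk(l,off): return np.array([a for a,_ in l]),(np.array([b for _,b in l])+.5)/5-.5+off
T,tp=pk(top,[240,165]);S,sp=pk(sc,[250,140])
f=lambda b,raw=False:(lambda r:r if raw else np.concatenate([q.ravel() for q in r]))([proj(w(T,b),'top')-tp,proj(w(S,b),'scene')-sp])
r=least_squares(f,[.5,0,0],loss='soft_l1');b=r.x;print(b,np.degrees(b[2]))
for q in f(b,True):print(q.round(1).tolist())
for sel in (0,1):
    print(sel,least_squares(lambda b:f(b,True)[sel].ravel(),[.5,0,0],loss='soft_l1').x)
np.save('b.npy',b)
for n,p in dict(button=fp(0,132,17),lever_up=fp(12.5,92,20),lever_dn=fp(-12.5,92,20),hinge=fp(32,-5,22),grip=fp(-12,-5,16)).items(): print(n,w(p,b)[0].round(4))
E
```

```text
[0.53244568 0.05245309 0.0995591 ] 5.704316440107935
[[-0.2, -1.3], [1.1, -1.1], [-0.4, -0.4], [1.8, -1.2], [0.1, 0.4], [-0.1, 0.4], [0.1, 0.4], [0.3, 1.2]]
[[0.8, 0.4], [-1.9, 0.2], [1.0, 3.0], [0.9, -1.7], [-0.5, -0.8], [0.3, 0.2], [0.4, -2.5]]
0 [0.53196172 0.05314202 0.09957423]
1 [0.53294968 0.05176048 0.09914354]
button [0.4926 0.1811 0.0958]
lever_up [0.5078 0.1424 0.102 ]
lever_dn [0.4837 0.14   0.0955]
hinge [0.5356 0.0477 0.1089]
grip [0.4949 0.0437 0.0917]
```

```bash
cat >> h.py <<'E'
from scipy.spatial.transform import Rotation as R
from rig import telemetry
def st():
    o=telemetry.get_obs(); b=np.load('b.npy'); M=R.from_quat(o['tool_rot']).as_matrix()
    return o,b,M
def to(u,y,o_,dz=0):
    "mm in tool axes to bring the fingertip middle to face coords (u,y,o)+dz mm up"
    o,b,M=st(); t=w(fp(u,y,o_),b)[0]+[0,0,.019+dz/1e3]
    return (M.T@(t-o['position'])*1e3).round(1).tolist()
def where():
    o,b,M=st(); d=o['position']-[0,0,.019]-[b[0],b[1],0]
    c,s=np.cos(b[2]),np.sin(b[2]); p=np.array([c*d[0]+s*d[1],-s*d[0]+c*d[1],d[2]])*1e3-F
    yaw=np.degrees(np.arctan2(M[1,1],M[0,1])-b[2])
    print('t %.2f tip u %.1f y %.1f o %.1f toolY-boxyaw %.1f F %s w %.1f g %.1f'%(o['time'],p@U,p[1],p@O,yaw,o['ft_force'].round(1),o['grip_width']*1e3,o['grip_force']))
E
python3 - <<'E'
from h import *
where();print(to(-2,132,17,60))
E
```

```text
t 0.70 tip u -136.2 y 529.5 o 184.7 toolY-boxyaw 57.8 F [0.2 0.2 0.5] w 86.9 g 0.0
[-358.3, -244.0, 67.3]
```

```bash
python3 -m creep '[{"translation":[-33,-22,4],"roll":-7,"gripper":0},{"translation":[-66,-44,8],"roll":-14,"gripper":0},{"translation":[-99,-66,12],"roll":-21,"gripper":0},{"translation":[-132,-88,16],"roll":-28,"gripper":0},{"translation":[-165,-110,20],"roll":-32.2,"gripper":0}]' 20; python3 -c "
from h import *
where();print(to(-2,132,17,60))"
```

```text
time: 1.12
position: [0.3771, 0.3877, 0.2219]
tool_rot: [-0.053, 0.999, 0.0, 0.0]
ft_force: [0.7, 0.6, -0.9]
grip_width: 0.0617
grip_force: 0.0
t 1.12 tip u -63.4 y 349.1 o 144.8 toolY-boxyaw 90.4 F [ 0.7  0.6 -0.9] w 61.7 g 0.0
[-91.1, -217.7, 47.5]
```

```bash
python3 -m creep '[{"translation":[-15,-36,6],"roll":0,"gripper":0},{"translation":[-30,-73,12],"roll":0,"gripper":0},{"translation":[-45,-109,18],"roll":0,"gripper":0},{"translation":[-60,-145,24],"roll":0,"gripper":0},{"translation":[-75,-181,30],"roll":0,"gripper":0}]'; python3 -c "
from h import *
where();print(to(-2,132,17,40))"
```

```text
time: 1.53
position: [0.47, 0.2144, 0.1918]
tool_rot: [-0.05, 0.999, 0.0, 0.0]
ft_force: [0.4, 0.6, 0.2]
grip_width: 0.0286
grip_force: 0.0
t 1.53 tip u 1.5 y 167.3 o 96.3 toolY-boxyaw 90.0 F [0.4 0.6 0.2] w 28.6 g 0.0
[-17.2, -35.3, 37.5]
```

```bash
python3 -m creep '[{"translation":[-16,-36,17],"roll":0,"gripper":0},{"translation":[-16,-36,17],"roll":0,"gripper":0},{"translation":[-16,-36,17],"roll":0,"gripper":0}]'; python3 -c "
from h import *
where();print(to(-2,132,17,10))
import cv2
for n in ['scene','top']: cv2.imwrite(f'pics/{n}1.png',viewer.camera(n))
a=cv2.imread('pics/top1.png')[165:265,240:340]
c=cv2.imread('pics/scene1.png')[120:220,310:410]
cv2.imwrite('pics/m1.png',cv2.resize(np.hstack([a,c]),None,fx=4,fy=4,interpolation=cv2.INTER_CUBIC))"
```

```text
time: 1.78
position: [0.4895, 0.1798, 0.174]
tool_rot: [-0.047, 0.999, -0.0, -0.001]
ft_force: [-0.8, 0.1, 0.1]
grip_width: 0.0085
grip_force: 0.0
t 1.78 tip u 12.3 y 131.0 o 75.0 toolY-boxyaw 89.7 F [-0.8  0.1  0.1] w 8.5 g 0.0
[-1.3, 1.0, 49.7]
```

View pics/m1.png

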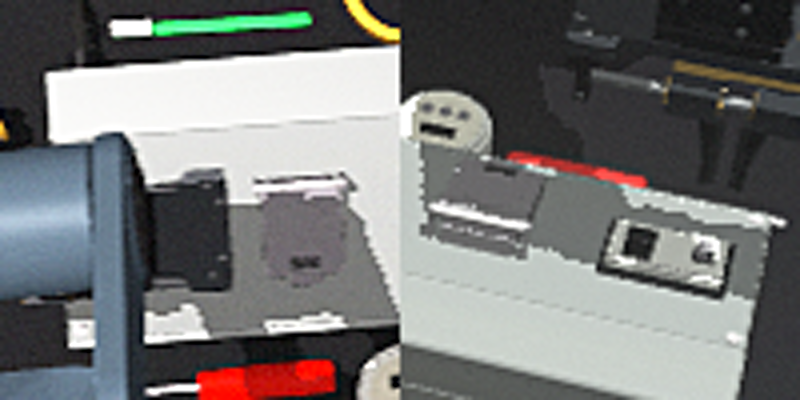

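The top crop shows the hand over the RCD. In the scene crop the fingers are at about (720,165), straight above the test button at (708,245). I'll go down.

```bash
python3 -m creep '[{"translation":[-1,1,25],"roll":0,"gripper":0},{"translation":[-1,1,46],"roll":0,"gripper":0},{"translation":[-1,1,46],"roll":0,"gripper":0}]'; python3 -c "
from h import *
where();print(to(-2,132,17,0))"
```

```text
time: 2.13
position: [0.4865, 0.1842, 0.1265]
tool_rot: [-0.051, 0.999, -0.0, -0.003]
ft_force: [-1.4, 0.4, -0.9]
grip_width: 0.0007
grip_force: 0.0
t 2.13 tip u -2.5 y 135.6 o 29.7 toolY-boxyaw 90.1 F [-1.4  0.4 -0.9] w 0.7 g 0.0
[-3.8, -3.6, 12.1]
```

```bash
python3 -m creep '[{"translation":[-1,0,5],"roll":0,"gripper":0},{"translation":[-2,0,9],"roll":0,"gripper":0},{"translation":[-2,0,11],"roll":0,"gripper":0},{"translation":[-2,0,11],"roll":0,"gripper":0}]'; python3 -c "
from h import *
where()"
```

```text
time: 2.47
position: [0.4918, 0.1836, 0.1182]
tool_rot: [-0.05, 0.999, 0.0, 0.001]
ft_force: [0.4, -0.4, 0.2]
grip_width: 0.0005
grip_force: 0.0
t 2.47 tip u 0.4 y 134.5 o 20.4 toolY-boxyaw 90.0 F [ 0.4 -0.4  0.2] w 0.5 g 0.0
```

```bash
python3 -m creep '[{"translation":[0,-2,2],"roll":0,"gripper":0},{"translation":[0,-2,4],"roll":0,"gripper":0},{"translation":[0,-2,4],"roll":0,"gripper":0}]'; python3 -c "
from h import *
where()"
```

```text
time: 2.72
position: [0.4927, 0.1811, 0.1142]
tool_rot: [-0.049, 0.999, 0.0, 0.001]
ft_force: [0.3, 0.9, 2.4]
grip_width: 0.0003
grip_force: 0.9
t 2.72 tip u -0.1 y 132.0 o 16.4 toolY-boxyaw 90.0 F [0.3 0.9 2.4] w 0.3 g 0.9
```

```bash
python3 -m creep '[{"translation":[0,0,1.5],"roll":0,"gripper":0},{"translation":[-0.5,0,3],"roll":0,"gripper":0},{"translation":[-0.5,0,3],"roll":0,"gripper":0}]'; python3 -c "
from h import *
where()"
```

```text
time: 2.97
position: [0.4932, 0.1812, 0.1112]
tool_rot: [-0.049, 0.999, 0.0, 0.001]
ft_force: [0.1, 0.2, 6.6]
grip_width: 0.0004
grip_force: 2.9
t 2.97 tip u -0.3 y 132.0 o 13.3 toolY-boxyaw 90.0 F [0.1 0.2 6.6] w 0.4 g 2.9
```

```bash
python3 -m creep '[{"translation":[-0.5,0,1.5],"roll":0,"gripper":0},{"translation":[-0.5,0,1.5],"roll":0,"gripper":0},{"translation":[-0.5,0,1.5],"roll":0,"gripper":0}]'; python3 -c "
from h import *
where()
import cv2
im=viewer.camera('scene');cv2.imwrite('pics/scene2.png',im)
b=np.load('b.npy');print(proj(w([fp(12.5,92,20),fp(-12.5,92,20)],b),'scene'))
p=cv2.imread('pics/scene0.png')[155:205,350:410]
cv2.imwrite('pics/m2.png',cv2.resize(np.hstack([p,im[155:205,350:410]]),None,fx=6,fy=6,interpolation=cv2.INTER_CUBIC))"
```

```text
time: 3.22
position: [0.4934, 0.1812, 0.1107]
tool_rot: [-0.05, 0.999, -0.0, 0.001]
ft_force: [-1.5, -0.8, 12.6]
grip_width: 0.0004
grip_force: 6.2
t 3.22 tip u -0.3 y 132.0 o 12.8 toolY-boxyaw 90.0 F [-1.5 -0.8 12.6] w 0.4 g 6.2
[[369.91490057 178.93751037]
 [371.55721712 173.62086143]]
```

View pics/m2.png

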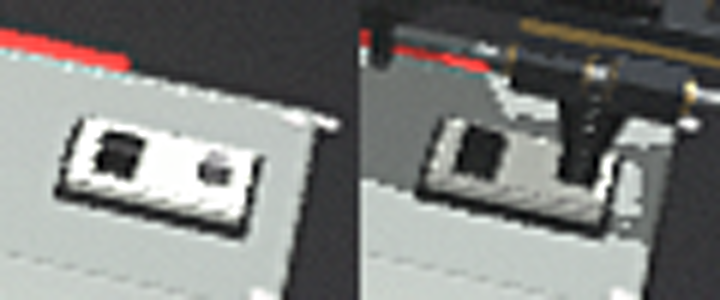

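The button has bottomed (12.6 N). In the right half, the lever at (480,150) now reaches further toward the nose's downhill edge than it did before, at left (120,155), so it looks dropped. I'll lift off and check.

```bash
python3 -m creep '[{"translation":[0,0,-15],"roll":0,"gripper":0},{"translation":[0,0,-35],"roll":0,"gripper":0},{"translation":[25,-20,-45],"roll":0,"gripper":0},{"translation":[45,-40,-45],"roll":0,"gripper":0},{"translation":[45,-40,-45],"roll":0,"gripper":0}]'; python3 -c "
from h import *
where();print(to(-33,92,14))
import cv2
im=viewer.camera('scene');cv2.imwrite('pics/scene3.png',im)
p=cv2.imread('pics/scene0.png')[155:205,350:410]
cv2.imwrite('pics/m3.png',cv2.resize(np.hstack([p,im[155:205,350:410]]),None,fx=6,fy=6,interpolation=cv2.INTER_CUBIC))"
```

```text
time: 3.68
position: [0.4464, 0.1348, 0.1539]
tool_rot: [-0.049, 0.999, -0.001, -0.004]
ft_force: [-1.4, -0.0, 0.2]
grip_width: 0.0006
grip_force: 0.0
t 3.68 tip u -38.7 y 90.5 o 67.9 toolY-boxyaw 89.9 F [-1.4 -0.   0.2] w 0.6 g 0.0
[-19.9, 1.6, 50.4]
```

View pics/m3.png

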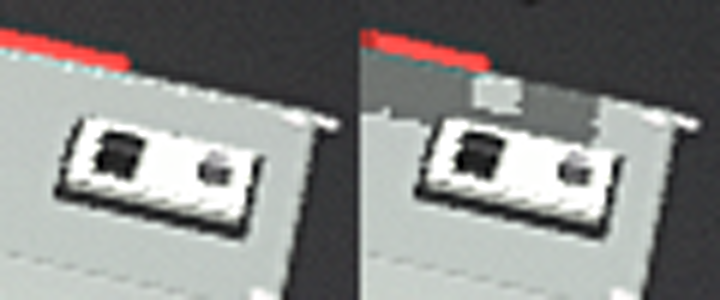

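```bash
python3 -c "
import cv2,numpy as np
for n in 023: print(cv2.imread(f'pics/scene{n}.png',0)[172:190,362:378])
" 2>/dev/null || python3 -c "
import cv2,numpy as np
np.set_printoptions(linewidth=150)
for n in '023': print(cv2.imread(f'pics/scene{n}.png',0)[172:189,362:378])
"
```

```text
[[197 196 197 194 196 196 197 194 195 195 195 196 197 195 196 193]
 [196 196 197 190 195 192 194 193 195 196 193 195 195 196 193 198]
 [192 155 191 173 211 202 197 195 193 191 193 194 195 195 193 197]
 [171  77 242 255 255 255 230 229 211 207 204 194 191 191 192 193]
 [ 53 119 255 255 255 235 196 255 255 255 255 231 224 204 201 200]
 [ 35 190 255 255 255  71  20  23  44  92 148 254 254 255 255 255]
 [ 97 249 255 255 123  50  56  57  45  39  30  34 187 255 255 255]
 [176 255 255 255 235  63  79  71  76  74  61  52 204 255 254 253]
 [185 255 255 255  74  21  38  42  60  80  73 135 255 255 253 253]
 [249 255 255 157  11  32  40  37  39  31  18 178 255 255 253 253]
 [255 255 255 238  10  32  34  41  43  27  56 209 255 255 253 253]
 [255 255 255 158  81  66  86  47  38  21 137 255 255 254 253 253]
 [255 255 255 246 255 240 254 119  94  52 178 255 255 253 253 253]
 [179 139 146 243 255 255 255 255 254 212 247 255 255 255 254 253]
 [145 148 183 176 176 172 170 230 254 255 255 252 219 251 246 252]
 [ 37  31  39  62 110 149 182 179 177 179 169 175 234 255 255 255]
 [ 64  53  56  36  39  33  3
[... 1619 characters left out ...]
  32  25  34 188 255 255 255]
 [178 255 255 255 237  60  79  75  73  74  63  48 202 255 255 254]
 [184 255 255 255  71  24  35  38  59  79  71 137 255 255 254 253]
 [253 255 255 160   8  32  36  38  35  30  17 181 255 255 253 253]
 [255 255 255 238   4  27  36  35  36  30  54 208 255 255 253 253]
 [255 255 255 160  79  67  84  46  38  18 138 255 255 254 253 253]
 [255 255 255 246 255 239 254 120  94  49 182 255 255 254 253 253]
 [178 141 150 244 255 255 255 255 253 215 246 255 255 255 254 253]
 [144 149 182 179 179 170 169 231 254 255 255 252 220 252 246 252]
 [ 37  30  35  61 108 150 182 178 176 180 170 173 234 255 255 255]
 [ 65  54  52  35  35  33  33  51  84 141 146 182 177 174 167 166]]
```

The lever pixels match the start, so it was thrown only partway while pressed: the fingertip's uphill edge met the nose first. I'll press again with the tip set downhill.

```bash
python3 -c "
from h import *
where();print(to(-6,132,17,10))"
```

```text
t 3.73 tip u -36.2 y 91.2 o 67.2 toolY-boxyaw 89.9 F [ 0.4 -0.4 -0.2] w 0.6 g 0.0
[-42.3, 40.9, 30.5]
```

```bash
python3 -m creep '[{"translation":[-21,20,0],"roll":0,"gripper":0},{"translation":[-42,41,0],"roll":0,"gripper":0},{"translation":[-42,41,20],"roll":0,"gripper":0},{"translation":[-42,41,30],"roll":0,"gripper":0},{"translation":[-42,41,30],"roll":0,"gripper":0}]'; python3 -m creep '[{"translation":[0,0,0],"roll":0,"gripper":0},{"translation":[0,0,0],"roll":0,"gripper":0}]'; python3 -c "
from h import *
where();print(to(-6,132,15))"
```

```text
time: 4.15
position: [0.4875, 0.1819, 0.1215]
tool_rot: [-0.05, 0.999, -0.0, -0.003]
ft_force: [-0.7, 0.8, -0.3]
grip_width: 0.0004
grip_force: 0.0
time: 4.32
position: [0.489, 0.1816, 0.1241]
tool_rot: [-0.049, 0.999, -0.0, -0.001]
ft_force: [-0.1, 0.1, -0.1]
grip_width: 0.0001
grip_force: 0.0
t 4.32 tip u -1.0 y 132.8 o 26.8 toolY-boxyaw 90.0 F [-0.1  0.1 -0.1] w 0.1 g 0.0
[1.8, -0.8, 12.7]
```

```bash
python3 -m creep '[{"translation":[3,0,5],"roll":0,"gripper":0},{"translation":[2.5,0,10],"roll":0,"gripper":0},{"translation":[2,0,13],"roll":0,"gripper":0},{"translation":[1.5,0,15],"roll":0,"gripper":0},{"translation":[1.5,0,15],"roll":0,"gripper":0}]'; python3 -c "
from h import *
where()"
```

```text
time: 4.73
position: [0.4879, 0.1815, 0.1102]
tool_rot: [-0.05, 0.999, -0.0, -0.0]
ft_force: [-2.5, -1.7, 11.1]
grip_width: 0.0003
grip_force: 5.7
t 4.73 tip u -5.6 y 132.9 o 13.7 toolY-boxyaw 90.0 F [-2.5 -1.7 11.1] w 0.3 g 5.7
```

```bash
cat > lv.py <<'E'
from h import *
import sys
where(); im=viewer.camera('scene'); cv2.imwrite(f'pics/{sys.argv[1]}.png',im)
np.set_printoptions(linewidth=150); print(cv2.cvtColor(im,cv2.COLOR_BGR2GRAY)[170:187,362:378])
E
python3 lv.py s4; python3 -m creep '[{"translation":[-0.5,0,1],"roll":0,"gripper":0},{"translation":[-0.5,0,2],"roll":0,"gripper":0},{"translation":[-0.5,0,2],"roll":0,"gripper":0}]'; python3 lv.py s5
```

```text
t 4.73 tip u -5.6 y 132.9 o 13.7 toolY-boxyaw 90.0 F [-2.5 -1.7 11.1] w 0.3 g 5.7
[[112 113 112 112 114 113 113 115 112 111 102 132 207 202 206 208]
 [112 115 112 115 110 115 115 113 113 110 109 135 207 206 199 202]
 [114 114 111 113 114 116 113 115 117 118 112 105 131 209 206 201]
 [113 112 114 109 112 110  85  93  99 119 118 113 106 137 194  96]
 [110  89 108  97 126 107  42  34  34  38  48  55  94 113 104 110]
 [ 99  55 151 212 247 157  43  39  41  40  41  38  68 115 110 108]
 [ 72  63 160 187 180 124  34  42  45  45  43  40  73 122 113 112]
 [ 32 102 198 187 171  46  38  43  46  45  43  59 135 194 167 163]
 [ 63 159 186 177 130  17  41  43  48  42  38  43 107 192 182 180]
 [104 224 182 179 131  33  42  48  47  44  38  42 108 184 178 178]
 [100 195 184 174  48  34  40  46  40  38  35  77 164 183 177 177]
 [158 186 187 170  18  38  42  42  43  39  29  98 195 182 175 176]
 [228 181 176 125  23  38  38  40  38  35  38 114 189 180 176 176]
 [167 167 172  88  49  40  52  32  37  28  78 163 182 178 178 174]
 [178 165 157 143 170 138 143  75  71  35  94 194 181 178 177 177]
 [136 123 138
[... 792 characters left out ...]
  50  40  40  72 122 112 114]
 [ 36 104 198 187 170  46  38  44  42  42  46  60 138 194 171 163]
 [ 62 155 186 175 131  21  40  45  48  46  44  40 105 190 182 182]
 [104 225 181 181 130  30  43  45  44  45  38  42 109 187 178 176]
 [101 191 185 176  51  35  39  43  46  44  34  77 161 184 177 176]
 [159 183 186 174  17  36  38  47  38  42  30  93 193 180 178 177]
 [226 181 178 125  17  34  34  40  39  37  38 110 189 180 175 177]
 [169 166 171  88  48  42  53  34  37  29  74 163 184 176 176 177]
 [178 167 161 144 168 137 145  74  71  36  95 193 179 177 176 177]
 [138 123 134 160 180 195 168 166 147 123 143 183 177 178 176 177]
 [111 114 139 138 136 132 131 154 167 177 167 150 128 170 148 162]]
```

The lever now extends 3 to 4 pixels further downhill, so it has dropped. I'll retreat to a point downhill of the lever and confirm.

```bash
python3 -m creep '[{"translation":[0,0,-15],"roll":0,"gripper":0},{"translation":[10,0,-35],"roll":0,"gripper":0},{"translation":[30,-20,-40],"roll":0,"gripper":0},{"translation":[40,-40,-40],"roll":0,"gripper":0},{"translation":[40,-40,-40],"roll":0,"gripper":0}]';python3 -m creep '[{"translation":[0,0,0],"roll":0,"gripper":0},{"translation":[0,0,0],"roll":0,"gripper":0}]'; python3 lv.py s6; python3 -c "
from h import *
print(to(-34,92,14,10))"
```

```text
time: 5.5
position: [0.4502, 0.136, 0.1474]
tool_rot: [-0.049, 0.999, -0.0, -0.002]
ft_force: [-0.7, 0.4, -0.1]
grip_width: 0.0007
grip_force: 0.0
time: 5.67
position: [0.4536, 0.1382, 0.1473]
tool_rot: [-0.049, 0.999, 0.0, 0.001]
ft_force: [1.3, -0.9, -0.7]
grip_width: 0.0004
grip_force: 0.0
t 5.67 tip u -33.2 y 93.2 o 59.5 toolY-boxyaw 89.9 F [ 1.3 -0.9 -0.7] w 0.4 g 0.0
[[113 113 114 115 113 112 112 106 130 205 199 194 195 196 203 204]
 [116 114 113 113 114 114 111 107 138 203 199 197 196 198 200 185]
 [113 113 114 114 112 113 110 140 216 206 201 196 199 197 200 189]
 [116 112 115 112 110 107  88 108 177 212 209 204 202 199 204 190]
 [110  90 106  94 124 108  45  39  41  47  72  92 170 207 208 190]
 [ 94  56 162 218 238 155  54  51  54  46  48  41 114 207 203 190]
 [ 67 128 255 255 188 116  45  53  55  54  52  45  82 130  90  97]
 [ 32 189 255 255 255  36  48  57  57  54  52  98 253 255 176 174]
 [103 253 255 255 127  17  51  52  58  56  47  51 195 255 255 255]
 [175 255 255 255 249  32  54  56  55  56  43  62 206 255 255 255]
 [186 255 255 255  79  37  54  52  55  51  36 141 255 255 255 254]
 [251 255 255 255  16  43  52  54  55  44  32 181 255 255 254 253]
 [255 255 255 235  18  40  46  49  48  42  61 208 255 255 254 253]
 [255 255 255 158  76  65  84  44  39  29 134 255 255 254 253 254]
 [255 255 255 244 255 238 255 122  93  47 180 255 255 254 254 254]
 [179 140 149 246 255 255 255 255 254 214 249 255 255 255 255 254]
 [144 149 185 177 176 172 170 232 255 255 255 252 222 251 248 252]]
[-10.8, -1.3, 34.0]
```

```bash
python3 -m creep '[{"translation":[-5,-1,22],"roll":0,"gripper":0},{"translation":[-10,-1,43],"roll":0,"gripper":0},{"translation":[-10,-1,43],"roll":0,"gripper":0},{"translation":[-10,-1,43],"roll":0,"gripper":0}]'; python3 -c "
from h import *
where();print(to(-20,92,14),to(-4,92,15))"
```

```text
time: 6.05
position: [0.4626, 0.1385, 0.1033]
tool_rot: [-0.05, 0.999, 0.0, -0.001]
ft_force: [0.3, -0.2, -0.5]
grip_width: 0.0006
grip_force: 0.0
t 6.05 tip u -35.9 y 92.6 o 14.7 toolY-boxyaw 90.0 F [ 0.3 -0.2 -0.5] w 0.6 g 0.0
[-15.5, -0.6, -3.5] [-30.7, -0.6, -8.7]
```

```bash
python3 -m creep '[{"translation":[-9,-0.5,-2],"roll":0,"gripper":0},{"translation":[-18,-0.5,-4.5],"roll":0,"gripper":0},{"translation":[-26,-0.5,-7],"roll":0,"gripper":0},{"translation":[-34,-0.5,-9.5],"roll":0,"gripper":0},{"translation":[-34,-0.5,-9.5],"roll":0,"gripper":0}]'; python3 lv.py s7
```

```text
time: 6.47
position: [0.4933, 0.1408, 0.1138]
tool_rot: [-0.05, 0.999, -0.0, -0.005]
ft_force: [-7.5, -1.8, 2.8]
grip_width: 0.0006
grip_force: 4.0
t 6.47 tip u -3.4 y 91.8 o 16.9 toolY-boxyaw 90.0 F [-7.5 -1.8  2.8] w 0.6 g 4.0
[[ 95 127 210 209 200 102  25  36  42  41  40  42  31  33  26  86]
 [106 104 102 104 101  55  26  40  44  40  39  39  34  28  60 151]
 [114 112 112 109 108  62  28  37  42  43  41  40  37  16 117 220]
 [114 114 115 110 112  84  29  39  39  41  38  43  33  57 148 214]
 [110  88 110  96 127  86  27  37  41  43  39  34  32  59 148 211]
 [ 99  51 151 211 242 112  25  41  41  44  40  33  28  65 108  97]
 [ 77  64 158 191 175  86  30  42  40  43  42  25  47 108 131 119]
 [ 40 103 198 187 171  43  27  38  42  42  40  21 145 255 255 255]
 [ 62 156 186 178 129  34  42  43  47  40  38   8 181 255 255 255]
 [101 227 184 181 130  32  48  45  46  46  34  44 203 255 255 255]
 [103 193 180 172  47  29  32  37  44  41  28 135 255 255 255 254]
 [159 184 188 171  21  28  36  37  38  30  18 183 255 255 255 254]
 [228 181 179 125  19  30  39  42  34  30  32 187 255 255 255 255]
 [167 165 174  89  47  44  53  35  35  27  71 153 166 217 255 255]
 [178 166 158 147 167 135 145  73  68  35  98 188 180 186 160 160]
 [136 120 136 157 182 195 168 163 151 123 138 182 236 255 171 171]
 [108 113 140 136 135 133 132 154 167 177 167 149 123 149 147 159]]
```

```bash
python3 -m creep '[{"translation":[10,0,0],"roll":0,"gripper":0},{"translation":[20,0,-10],"roll":0,"gripper":0},{"translation":[20,0,-40],"roll":0,"gripper":0},{"translation":[20,-30,-50],"roll":0,"gripper":40},{"translation":[20,-60,-50],"roll":0,"gripper":87}]'; python3 lv.py s8;  python3 -c "
from h import *
print(to(-12,-5,4,30))"
```

```text
time: 6.93
position: [0.4859, 0.0796, 0.1673]
tool_rot: [-0.052, 0.999, -0.001, 0.005]
ft_force: [0.6, -0.2, 0.4]
grip_width: 0.0072
grip_force: 0.0
t 6.93 tip u -2.5 y 31.6 o 72.0 toolY-boxyaw 90.2 F [ 0.6 -0.2  0.4] w 7.2 g 0.0
[[113 114 106 137 208 200 195 197 195 197 197 196 196 200 197 200]
 [113 112 104 140 209 199 197 196 197 197 196 197 199 195 198 198]
 [114 108 137 212 204 199 196 196 197 196 198 195 197 196 197 195]
 [117 112 103 122 205 195 194 197 197 194 196 199 195 196 196 195]
 [110  88 105 123 219 202 194 195 193 192 194 195 194 197 195 198]
 [101  55 142 244 255 255 232 231 210 208 203 194 196 193 194 194]
 [ 76  66 151 229 255 237 198 255 255 255 255 234 225 204 203 200]
 [ 41 104 188 227 255  73  18  17  42  95 154 254 255 255 255 255]
 [ 61 152 180 186 129  34  53  54  46  36  26  32 186 255 255 255]
 [104 218 232 255 242  63  78  73  75  71  62  51 205 255 255 254]
 [ 95 181 224 255  75  21  30  43  60  74  73 135 255 255 255 253]
 [179 196 188 167   9  33  37  37  36  29  15 180 255 255 254 254]
 [255 255 255 242   9  29  34  40  35  22  55 208 255 255 254 253]
 [255 255 255 162  80  64  86  43  43  16 136 255 255 255 254 254]
 [255 255 255 246 255 239 255 122  96  49 183 255 255 254 254 254]
 [181 139 150 244 255 255 255 255 254 212 248 255 255 255 254 254]
 [146 150 184 180 177 172 170 231 255 255 255 252 221 253 246 252]]
[-7.8, -31.2, 37.5]
```

The lever pixels match the start again, so it is fully up. Next I'll go above the near flap and open the fingers.

```bash
python3 -m creep '[{"translation":[-4,-16,0],"roll":0,"gripper":87},{"translation":[-8,-31,0],"roll":0,"gripper":87},{"translation":[-8,-31,0],"roll":0,"gripper":87},{"translation":[-8,-31,0],"roll":0,"gripper":87},{"translation":[-8,-31,0],"roll":0,"gripper":87}]'; python3 -m creep '[{"translation":[0,0,0],"roll":0,"gripper":87},{"translation":[0,0,0],"roll":0,"gripper":87},{"translation":[0,0,0],"roll":0,"gripper":87},{"translation":[0,0,0],"roll":0,"gripper":87},{"translation":[0,0,0],"roll":0,"gripper":87}]'; python3 -c "
from h import *
where();print(to(-12,-5,4,10))
im=viewer.camera('top');cv2.imwrite('pics/t9.png',im)
im2=viewer.camera('scene');cv2.imwrite('pics/s9.png',im2)
cv2.imwrite('pics/m9.png',cv2.resize(np.hstack([im[165:265,250:370],im2[110:210,270:390]]),None,fx=3.3,fy=3.3,interpolation=cv2.INTER_CUBIC))"
```

```text
time: 7.4
position: [0.4939, 0.0496, 0.164]
tool_rot: [-0.049, 0.999, 0.0, 0.0]
ft_force: [0.5, -1.0, 0.2]
grip_width: 0.0431
grip_force: 0.0
time: 7.82
position: [0.4937, 0.0495, 0.1637]
tool_rot: [-0.05, 0.999, 0.0, -0.0]
ft_force: [0.1, 0.0, -0.9]
grip_width: 0.0767
grip_force: 0.0
t 7.82 tip u 1.2 y 0.9 o 67.3 toolY-boxyaw 90.0 F [ 0.1  0.  -0.9] w 76.7 g 0.0
[-3.7, -5.9, 54.5]
```

View pics/m9.png

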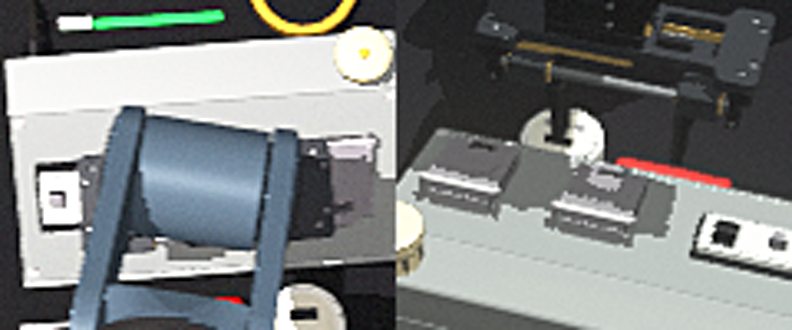

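The hand is centred on the near flap: in the scene crop the fingers at (560,130) and (680,140) are on either side of it, with the flap at (600,195). I'll go down and pinch.

```bash
python3 -m creep '[{"translation":[-2,-6,15],"roll":0,"gripper":87},{"translation":[-4,-6,40],"roll":0,"gripper":87},{"translation":[-4,-6,58],"roll":0,"gripper":87},{"translation":[-4,-6,62],"roll":0,"gripper":87},{"translation":[-4,-6,62],"roll":0,"gripper":87}]' 15; python3 -c "
from h import *
where();print(to(-12,-5,4))"
```

```text
time: 8.33
position: [0.4974, 0.0437, 0.1006]
tool_rot: [-0.05, 0.999, 0.0, -0.002]
ft_force: [0.6, -0.5, 0.3]
grip_width: 0.0868
grip_force: 0.0
t 8.33 tip u -12.2 y -5.3 o 5.5 toolY-boxyaw 90.0 F [ 0.6 -0.5  0.3] w 86.8 g 0.0
[-0.6, 0.3, 1.4]
```

```bash
python3 -m creep '[{"translation":[0,0,1],"roll":0,"gripper":50},{"translation":[0,0,1],"roll":0,"gripper":50},{"translation":[0,0,1],"roll":0,"gripper":50},{"translation":[0,0,1],"roll":0,"gripper":50},{"translation":[0,0,1],"roll":0,"gripper":50}]' 15; python3 -m creep '[{"translation":[0,0,0],"roll":0,"gripper":50},{"translation":[0,0,0],"roll":0,"gripper":50}]' 15; python3 -c "
from h import *
where()"
```

```text
time: 8.75
position: [0.4988, 0.0436, 0.1014]
tool_rot: [-0.05, 0.999, -0.0, 0.001]
ft_force: [0.2, -0.3, -0.6]
grip_width: 0.0616
grip_force: 0.0
time: 8.92
position: [0.4987, 0.0427, 0.1012]
tool_rot: [-0.05, 0.999, -0.001, 0.0]
ft_force: [-1.2, -4.0, 2.3]
grip_width: 0.0558
grip_force: 15.0
t 8.92 tip u -10.9 y -6.3 o 5.8 toolY-boxyaw 90.1 F [-1.2 -4.   2.3] w 55.8 g 15.0
```

```bash
cat > arc.py <<'E'
import numpy as np
# face plane (u,o) -> tool: x=-(.966u-.259o), z=-(.259u+.966o)
def d(t,r=(-40.5,-6)):
    t=np.radians(t);u,o=r
    U=u*np.cos(t)+o*np.sin(t)-u; O=-u*np.sin(t)+o*np.cos(t)-o
    return -(.966*U-.259*O), -(.259*U+.966*O)
for t in range(0,121,5): print(t,np.round(d(t),1))
E
python3 arc.py
```

```text
0 [-0. -0.]
5 [ 1.3 -3.3]
10 [ 2.3 -6.8]
15 [  2.9 -10.3]
20 [  3.3 -13.8]
25 [  3.4 -17.4]
30 [  3.1 -21. ]
35 [  2.5 -24.5]
40 [  1.7 -28. ]
45 [  0.5 -31.3]
50 [ -0.9 -34.6]
55 [ -2.7 -37.7]
60 [ -4.7 -40.7]
65 [ -6.9 -43.5]
70 [ -9.4 -46. ]
75 [-12.1 -48.4]
80 [-15.  -50.5]
85 [-18.1 -52.3]
90 [-21.3 -53.9]
95 [-24.6 -55.1]
100 [-28.1 -56.1]
105 [-31.6 -56.8]
110 [-35.1 -57.2]
115 [-38.7 -57.2]
120 [-42.2 -57. ]
```

```bash
python3 -m creep '[{"translation":[1.3,0,-3.3],"roll":0,"gripper":50},{"translation":[2.3,0,-6.8],"roll":0,"gripper":50},{"translation":[2.9,0,-10.3],"roll":0,"gripper":50},{"translation":[3.3,0,-13.8],"roll":0,"gripper":50},{"translation":[3.4,0,-17.4],"roll":0,"gripper":50}]' 15; python3 -c "
from h import *
where()"
```

```text
time: 9.33
position: [0.4951, 0.0423, 0.1178]
tool_rot: [-0.05, 0.999, -0.001, -0.0]
ft_force: [1.2, -5.5, -5.4]
grip_width: 0.0559
grip_force: 15.0
t 9.33 tip u -10.1 y -6.4 o 22.8 toolY-boxyaw 90.0 F [ 1.2 -5.5 -5.4] w 55.9 g 15.0
```

```bash
python3 -m creep '[{"translation":[-0.3,0,-3.6],"roll":0,"gripper":50},{"translation":[-0.9,0,-7.1],"roll":0,"gripper":50},{"translation":[-1.7,0,-10.6],"roll":0,"gripper":50},{"translation":[-2.9,0,-13.9],"roll":0,"gripper":50},{"translation":[-4.3,0,-17.2],"roll":0,"gripper":50}]' 15; python3 -m creep '[{"translation":[-1.8,0,-3.1],"roll":0,"gripper":50},{"translation":[-3.8,0,-6.1],"roll":0,"gripper":50},{"translation":[-6,0,-8.9],"roll":0,"gripper":50},{"translation":[-8.5,0,-11.4],"roll":0,"gripper":50},{"translation":[-11.2,0,-13.8],"roll":0,"gripper":50}]' 15;  python3 -c "
from h import *
where()
im2=viewer.camera('scene');cv2.imwrite('pics/s10.png',im2)
cv2.imwrite('pics/m10.png',cv2.resize(im2[110:210,270:390],None,fx=6,fy=6,interpolation=cv2.INTER_CUBIC))"
```

```text
time: 9.75
position: [0.4977, 0.0426, 0.1346]
tool_rot: [-0.05, 0.999, -0.001, -0.002]
ft_force: [-0.7, -5.7, -5.9]
grip_width: 0.0561
grip_force: 15.0
time: 10.17
position: [0.5063, 0.0435, 0.1479]
tool_rot: [-0.05, 0.999, -0.001, -0.005]
ft_force: [-5.8, -8.1, -3.4]
grip_width: 0.0558
grip_force: 15.0
t 10.17 tip u 8.5 y -6.3 o 49.0 toolY-boxyaw 90.1 F [-5.8 -8.1 -3.4] w 55.8 g 15.0
```

View pics/m10.png

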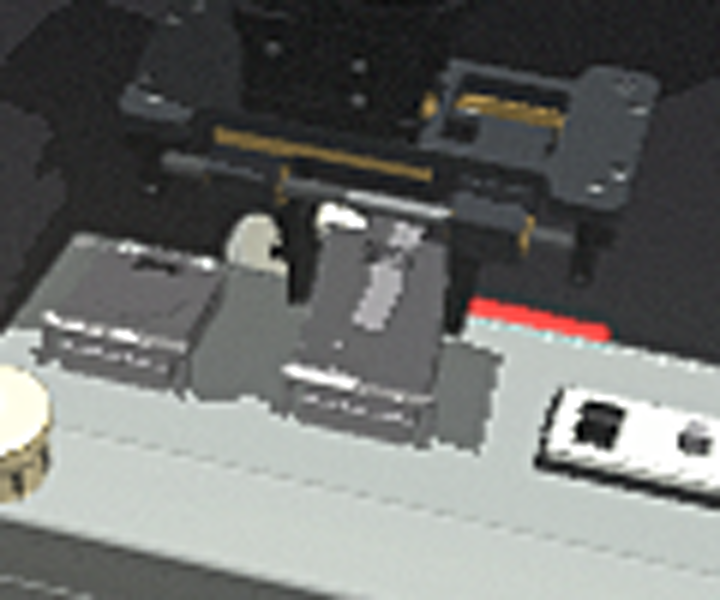

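The flap is about three-quarters open. Seen from behind, its free edge is at (320..447,232) and its hinge edge at (285..435,385). The end flap is still shut. I'll continue to about 95° of finger travel.

```bash
python3 -m creep '[{"translation":[-2.9,-0.5,-2.1],"roll":0,"gripper":50},{"translation":[-6,-1,-3.9],"roll":0,"gripper":50},{"translation":[-9.2,-1,-5.5],"roll":0,"gripper":50},{"translation":[-12.5,-1,-6.7],"roll":0,"gripper":50},{"translation":[-12.5,-1,-6.7],"roll":0,"gripper":50}]' 15;  cat > ang.py <<'E'
from h import *
import sys
where(); b=np.load('b.npy')
im=viewer.camera('scene');cv2.imwrite(f'pics/{sys.argv[1]}.png',im)
x0,y0,k=290,125,8
z=cv2.resize(im[y0:y0+70,x0:x0+80],None,fx=k,fy=k,interpolation=cv2.INTER_CUBIC)
z=cv2.convertScaleAbs(z,alpha=1.7)
def rot(l,t): return (32+l[0]*np.cos(t)+l[1]*np.sin(t), 22-l[0]*np.sin(t)+l[1]*np.cos(t))
for t,c in ((80,(0,0,255)),(90,(0,255,0)),(100,(255,128,0))):
    P=[fp(*(lambda q:(q[0],y,q[1]))(rot(l,np.radians(t)))) for l,y in (((0,2),23),((-64,2),23),((-64,2),-33),((0,2),-33))]
    q=(proj(w(P,b),'scene')-[x0,y0]+.5)*k-.5
    print(t,(q/k+[x0,y0]).round(1).tolist())
    cv2.polylines(z,[q.round().astype(int).reshape(-1,1,2)],True,c,1)
cv2.imwrite(f'pics/{sys.argv[1]}z.png',z)
E
python3 ang.py s11
```

```text
time: 10.63
position: [0.5168, 0.0445, 0.1549]
tool_rot: [-0.05, 0.999, -0.0, -0.007]
ft_force: [-8.9, -5.0, 2.8]
grip_width: 0.0558
grip_force: 15.0
t 10.63 tip u 20.6 y -6.4 o 53.0 toolY-boxyaw 90.1 F [-8.9 -5.   2.8] w 55.8 g 15.0
80 [[341.2, 177.2], [345.2, 152.7], [322.4, 147.9], [319.1, 172.4]]
90 [[341.2, 177.3], [344.2, 154.7], [321.1, 149.9], [319.1, 172.5]]
100 [[341.2, 177.4], [343.1, 157.5], [319.8, 152.6], [319.1, 172.6]]
```

View pics/s11z.png

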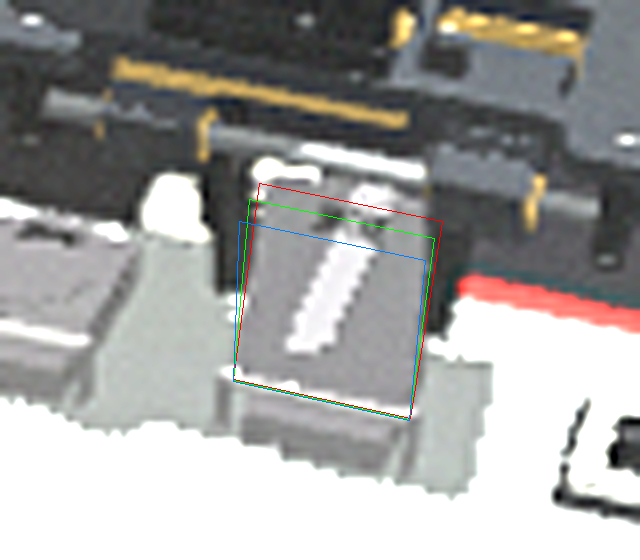

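The overlay shows hinge edges that agree with the model (zoomed (235,378)–(410,418)). The visible free edge at about (252,187)–(437,215) lies near the red 80° outline, so the flap lags. My picture budget is used up, so from here I'll measure the angle numerically from intensity profiles.

```bash
cat > prof.py <<'E'
from h import *
import sys
b=np.load('b.npy')
D=np.arange(36,84,2.)
def rect(f,cam,t,o=2,Y=np.arange(-27,28,3.)):
    g=cv2.cvtColor(cv2.imread(f'pics/{f}.png'),cv2.COLOR_BGR2GRAY).astype(np.float32); t=np.radians(t)
    P=np.array([fp(32-d*np.cos(t)+o*np.sin(t),-5+y,22+d*np.sin(t)+o*np.cos(t)) for d in D for y in Y])
    q=proj(w(P,b),cam).astype(np.float32).reshape(len(D),len(Y),2)
    return cv2.remap(g,q[...,0],q[...,1],cv2.INTER_LINEAR)
if __name__=='__main__':
    np.set_printoptions(linewidth=170)
    for f,c,t in (('top0','top',0),('scene0','scene',0),(sys.argv[1],'scene',float(sys.argv[2]))):
        print(f,t)
        for d,r in zip(D,rect(f,c,t)): print(int(d),r.astype(int))
E
python3 prof.py s11 80
```

```text
top0 0
36 [126 192 205 203 203 204 201 204 204 203 201 201 202 202 203 202 201 204 203]
38 [123 189 205 204 204 204 200 204 203 202 201 202 202 201 201 202 204 204 200]
40 [133 189 203 196 192 203 203 203 202 202 202 204 203 203 202 202 201 202 189]
42 [146 191 203 196 195 202 202 205 202 202 206 205 204 204 203 202 201 202 185]
44 [146 191 205 202 203 202 202 204 203 204 205 205 203 203 203 201 202 204 188]
46 [144 190 205 201 201 205 203 202 206 207 206 207 206 206 202 201 202 202 199]
48 [149 192 204 201 202 204 207 211 212 210 211 205 199 204 201 201 201 205 199]
50 [163 199 202 202 203 200 187 171 165 163 180 158 146 189 202 201 200 205 204]
52 [159 197 201 200 203 193 152 119 112 126 146 117  97 173 206 202 199 202 211]
54 [154 195 200 199 202 194 158 104  83 107 114  86  83 171 207 201 200 198 205]
56 [151 196 198 199 203 197 158  96  88 108  93  75 123 187 207 200 202 198 215]
58 [183 222 200 202 206 200 164 118 130 148 141 120 141 178 204 205 205 203 232]
60 [193 239 215 209 211 209 203 204 216 213 201 171 169 198 215 208 208 206 228]
62 [180 227 196 174 165 168 185 198 201 
[... 4018 characters left out ...]
  48  41]
66 [168 100  85  88  88  91  89  96  89 125 146 153 137 113  97 100  92  56  41]
68 [254 190 133 128  89 121  91  97  92 107 143 164 156 127  97  98  90  54  42]
70 [233 210 161 233 221 177  76  89  83  83 128 143 131 109  79  57  66  50  42]
72 [144 154 101  96 152 160  52  57  70  69  75  67  90  80  53  55  59  45  38]
74 [79 67 77 92 99 91 84 84 86 85 88 83 86 83 90 87 71 40 40]
76 [ 76  78  85 106 129 142 145 140 133 146 149 140 135 147 153 140  93  60  58]
78 [ 97  91  83  99 180 165 157 171 180 166 160 174 176 163 167 173 103  72  72]
80 [ 55  64  64  63  77 100 106 113  86 106 110 114  86 102 116 118  69  73  77]
82 [39 37 33 36 39 40 36 47 43 43 37 52 41 42 45 62 56 70 76]
```

```bash
cat > est.py <<'E'
from prof import *
import prof
from scipy.optimize import brentq
prof.D=np.arange(30,90,.5)
def meas(f,cam,t):
    r=cv2.GaussianBlur(rect(f,cam,t,Y=np.arange(-8,9,1.)),(3,3),0)
    d=prof.D
    base=np.median(rect(f,cam,t,Y=np.array([-18.,-17,-16,17,18]))[(d>36)&(d<60)])
    s=(d>46)&(d<66); dk=np.clip(.92*base-r[s],0,None); mark=(dk*d[s][:,None]).sum()/dk.sum()
    e=rect(f,cam,t,Y=np.arange(11,20,1.)).mean(1); s=(d>58)&(d<78); g=np.gradient(e)
    i=np.where(s)[0]; edge=d[i[np.argmin(g[i])]]
    return mark,edge
if __name__=='__main__':
    mk,ed=meas('top0','top',0); print('ref',mk,ed)
    for f in sys.argv[1:]:
        print(f,[(t,)+tuple(np.round(meas(f,'scene',t),1)) for t in range(60,111,5)])
E
python3 est.py s10 s11
```

```text
ref 54.68755870701377 63.0
s10 [(60, np.float64(54.6), np.float64(77.5)), (65, np.float64(55.1), np.float64(77.5)), (70, np.float64(56.0), np.float64(77.5)), (75, np.float64(57.3), np.float64(70.5)), (80, np.float64(59.2), np.float64(72.5)), (85, np.float64(61.4), np.float64(75.5)), (90, np.float64(62.8), np.float64(75.0)), (95, np.float64(64.5), np.float64(63.0)), (100, np.float64(nan), np.float64(67.5)), (105, np.float64(nan), np.float64(74.0)), (110, np.float64(nan), np.float64(63.5))]
s11 [(60, np.float64(54.0), np.float64(74.5)), (65, np.float64(54.2), np.float64(75.5)), (70, np.float64(55.0), np.float64(76.0)), (75, np.float64(56.2), np.float64(77.5)), (80, np.float64(58.0), np.float64(69.5)), (85, np.float64(60.3), np.float64(72.5)), (90, np.float64(62.4), np.float64(77.5)), (95, np.float64(63.9), np.float64(59.5)), (100, np.float64(65.5), np.float64(66.0)), (105, np.float64(nan), np.float64(72.0)), (110, np.float64(nan), np.float64(77.0))]est.py:9: RuntimeWarning: invalid value encountered in scalar divide
  s=(d>46)&(d<66); dk=np.clip(.92*base-r[s],0,None); mark=(dk*d[s][:,None]).sum()/dk.sum()
```

```bash
python3 -m creep '[{"translation":[0,0,0],"roll":0,"gripper":50},{"translation":[0,0,0],"roll":0,"gripper":50},{"translation":[0,0,0],"roll":0,"gripper":50}]' 15; python3 ang.py s12; python3 est.py s12 2>/dev/null| tail -1 | tr -d 'np.float64()'; python3 prof.py s12 80 | tail -25
```

```text
time: 10.93
position: [0.5167, 0.0445, 0.1548]
tool_rot: [-0.05, 0.999, -0.0, -0.007]
ft_force: [-8.2, -6.3, 2.9]
grip_width: 0.0556
grip_force: 15.0
t 10.93 tip u 20.4 y -6.3 o 52.9 toolY-boxyaw 90.1 F [-8.2 -6.3  2.9] w 55.6 g 15.0
80 [[341.2, 177.2], [345.2, 152.7], [322.4, 147.9], [319.1, 172.4]]
90 [[341.2, 177.3], [344.2, 154.7], [321.1, 149.9], [319.1, 172.5]]
100 [[341.2, 177.4], [343.1, 157.5], [319.8, 152.6], [319.1, 172.6]]
s12 [0, 50, 750, 5, 52, 755, 70, 59, 70, 75, 52, 775, 80, 580, 95, 85, 0, 725, 90, 27, 775, 95, 2, 20, 100, , 70, 105, , 725, 110, , 30]
s12 80.0
36 [ 75  94  93  94  93  90 108 150 144 146 140  86  93  93  93  94  95  95  57]
38 [ 68  97  94  93  92  93  98 135 145 145 145 107  92  91  94  94  96  95  51]
40 [ 63  99  94  93  93  93  95 127 145 145 145 123  91  94  93  94  94  95  43]
42 [ 65  99  94  94  94  93  94 129 147 144 145 117  91  93  93  94  96  94  36]
44 [ 68  98  94  94  94  92  91 107 146 143 148 135  95  92  94  92  95  92  45]
46 [ 69  96  94  95  93  93  91 103 149 144 146 141  91  92  93  93  95  92  44]
48 [ 66  91  94  94  93  94  
[... 709 characters left out ...]
99  84  87  83  89  91  95  89 125 146 155 139 112  97  99  89  52  42]
68 [241 192 129 129  87 120  94  95  94 108 142 164 158 126  97  96  94  51  40]
70 [230 213 162 244 223 178  77  87  82  86 126 143 131 109  77  58  66  47  39]
72 [143 155 118 131 153 160  49  56  68  73  74  66  87  80  52  56  58  43  42]
74 [ 79  66  81 104  98  88  78  83  83  86  85  82  83  83  83  86  68  41  38]
76 [ 77  79  86 106 131 139 147 142 131 143 146 140 131 144 146 139  87  59  59]
78 [ 96  89  82  99 186 160 156 173 182 164 155 174 181 167 162 174 103  72  73]
80 [ 61  63  62  60  84 100  99 111  86 104 107 112  90 106 116 121  75  74  77]
82 [41 39 37 39 42 43 35 47 41 43 36 49 41 42 47 63 58 70 76]
```

```bash
python3 -m creep '[{"translation":[-3,0,-1.2],"roll":0,"gripper":50},{"translation":[-6.5,0,-2.2],"roll":0,"gripper":50},{"translation":[-9.5,0,-3],"roll":0,"gripper":50},{"translation":[-13,0,-3.8],"roll":0,"gripper":50},{"translation":[-13,0,-3.8],"roll":0,"gripper":50}]' 15; python3 ang.py s13|head -1; python3 - <<'E'
from est import *
for f in('s10','s12','s13'): print(f,[(t,round(float(meas(f,'scene',t)[0]),1)) for t in range(60,101,5)])
E
python3 prof.py s13 90 | tail -24
```

```text
time: 11.4
position: [0.5313, 0.0459, 0.1593]
tool_rot: [-0.05, 0.999, -0.0, -0.006]
ft_force: [-7.9, -4.1, 5.5]
grip_width: 0.0552
grip_force: 15.0
t 11.40 tip u 35.8 y -6.4 o 53.4 toolY-boxyaw 90.0 F [-7.9 -4.1  5.5] w 55.2 g 15.0
s10 [(60, 54.6), (65, 55.1), (70, 56.0), (75, 57.3), (80, 59.2), (85, 61.4), (90, 62.8), (95, 64.5), (100, nan)]
s12 [(60, 54.0), (65, 54.2), (70, 54.9), (75, 56.2), (80, 58.0), (85, 60.4), (90, 62.7), (95, 64.2), (100, nan)]
s13 [(60, 49.8), (65, 50.1), (70, 50.7), (75, 51.8), (80, 53.5), (85, 54.4), (90, 57.0), (95, 60.5), (100, 63.3)]
36 [ 79  87  84  82  84  80  88 111 113 115 109  87  81  81  85  83  82  63  41]
38 [ 73  87  85  82  84  83  84 109 116 114 112  92  82  84  83  84  85  67  41]
40 [ 75  87  85  82  83  84  84 112 116 113 114  90  82  85  83  84  85  69  39]
42 [ 72  87  85  86  82  83  82  97 115 113 116 103  81  84  84  84  85  67  37]
44 [ 70  86  85  86  82  83  82  89 115 114 115 112  79  84  84  84  87  72  42]
46 [ 73  85  84  85  85  83  82  88 118 114 114 113  78  83  84  84  85  73  44]
48 [ 73  85  84  84  84  84  83  84 110 1
[... 780 characters left out ...]
 84  36  41]
70 [81 67 69 56 71 74 62 60 67 72 71 63 76 83 65 66 64 35 41]
72 [66 64 96 88 88 90 84 88 89 88 87 84 86 85 86 83 59 37 40]
74 [ 74  76  88 110 130 137 142 135 135 140 144 135 136 142 144 127  79  59  55]
76 [ 69  66  76 121 163 151 171 174 178 163 175 180 173 163 179 187 121  70  71]
78 [169 138 100 137 200 177 155 124 122 126 148 122 122 129 154 126  93  74  75]
80 [238 255 238 216 237 191 100  64  62  48  56  66  63  56  68  73  69  78  75]
82 [235 255 239 197 226  71  49  33  31  31  34  35  31  42  49  46  74 143  75]est.py:9: RuntimeWarning: invalid value encountered in scalar divide
  s=(d>46)&(d<66); dk=np.clip(.92*base-r[s],0,None); mark=(dk*d[s][:,None]).sum()/dk.sum()
```

```bash
python3 - <<'E'
from prof import *
import prof
np.set_printoptions(linewidth=170)
print('nose model TL,TR,BL,BR',proj(w([fp(-23,74,8),fp(-23,146,8),fp(23,74,8),fp(23,146,8)],b),'scene').round(1).tolist())
# column profiles in scene0 across nose top edge / back edge
g=cv2.imread('pics/scene0.png',0)
for c in (367,372,378,384,390): print(c,[(r,int(g[r,c])) for r in range(173,194)])
prof.D=np.arange(-10,12,1.)
for f,t in (('scene0',0),('s13',90)):
    r=rect(f,'scene',t); print(f)
    for d,x in zip(prof.D,r): print(int(d),x.astype(int))
E
```

```text
nose model TL,TR,BL,BR [[364.5, 173.9], [392.5, 179.9], [361.2, 183.6], [390.3, 190.1]]
367 [(173, 192), (174, 202), (175, 255), (176, 235), (177, 71), (178, 50), (179, 63), (180, 21), (181, 32), (182, 32), (183, 66), (184, 240), (185, 255), (186, 172), (187, 149), (188, 33), (189, 62), (190, 208), (191, 203), (192, 199), (193, 195)]
372 [(173, 193), (174, 193), (175, 204), (176, 255), (177, 148), (178, 30), (179, 61), (180, 73), (181, 18), (182, 56), (183, 137), (184, 178), (185, 247), (186, 255), (187, 169), (188, 145), (189, 31), (190, 52), (191, 171), (192, 206), (193, 197)]
378 [(173, 196), (174, 197), (175, 193), (176, 192), (177, 216), (178, 255), (179, 254), (180, 253), (181, 253), (182, 252), (183, 253), (184, 253), (185, 253), (186, 255), (187, 255), (188, 224), (189, 178), (190, 54), (191, 43), (192, 113), (193, 211)]
384 [(173, 194), (174, 195), (175, 194), (176, 197), (177, 191), (178, 205), (179, 255), (180, 232), (181, 180), (182, 104), (183, 95), (184, 84), (185, 132), (186, 255), (187, 255), (188, 239), (189, 255), (190, 175), (191, 113), (192, 31), (193, 70)]
390 [(
[... 3104 characters left out ...]
9 169 145 123  95 103 100 101  96 100  99  89 101 115 137]
4 [ 85  85  91 115 118 129 127 112  84  89  92  94  84  88  91  86  88  96 117]
5 [ 83  83  83 111 115 118 111 101  81  85  85  88  83  83  84  84  86  85  97]
6 [ 82  82  82 105 112 114 111  95  79  84  84  83  82  83  83  82  83  84  89]
7 [ 83  82  81  99 112 110 111 100  80  83  83  83  82  83  84  83  82  82  84]
8 [ 83  82  81  92 113 110 111 106  83  83  83  83  82  83  84  84  82  81  79]
9 [ 84  83  81  88 115 112 111 110  84  83  84  84  82  83  84  85  82  81  77]
10 [ 83  83  82  86 109 113 112 111  84  83  85  84  83  84  84  85  83  81  77]
11 [ 82  83  82  84 101 114 113 111  82  84  85  85  84  84  84  85  84  82  76]
```

The nose edges in the scene camera agree with the model to about 0.2 px, so the profile estimate is trustworthy. It puts the flap at about 86–87°, so I'll nudge it slightly further.

```bash
python3 -m creep '[{"translation":[-2,0,0],"roll":0,"gripper":50},{"translation":[-4,0,0],"roll":0,"gripper":50},{"translation":[-4,0,0],"roll":0,"gripper":50},{"translation":[-4,0,0],"roll":0,"gripper":50}]' 15; python3 ang.py s14|head -1; python3 - <<'E' 2>/dev/null
from est import *
for f in('s13','s14'): print(f,[(t,round(float(meas(f,'scene',t)[0]),1)) for t in range(80,101,2)])
E
python3 prof.py s14 90 | tail -18
```

```text
time: 11.78
position: [0.5352, 0.0463, 0.1596]
tool_rot: [-0.05, 0.999, -0.0, -0.005]
ft_force: [-7.0, -4.8, 6.9]
grip_width: 0.0552
grip_force: 15.0
t 11.78 tip u 39.7 y -6.4 o 52.7 toolY-boxyaw 90.0 F [-7.  -4.8  6.9] w 55.2 g 15.0
s13 [(80, 53.5), (82, 54.1), (84, 54.2), (86, 54.8), (88, 55.8), (90, 57.0), (92, 58.3), (94, 59.8), (96, 61.3), (98, 62.5), (100, 63.3)]
s14 [(80, 51.1), (82, 51.9), (84, 52.8), (86, 53.8), (88, 54.4), (90, 54.7), (92, 55.8), (94, 57.1), (96, 58.7), (98, 60.4), (100, 62.0)]
48 [ 77  83  82  79  81  84  80  86 103 104  96 127  90  81  84  83  77  48  36]
50 [ 78  84  82  81  82  78  55  70  88  96  68 101  91  81  84  84  76  48  38]
52 [80 83 80 82 82 80 48 53 62 76 51 66 69 81 83 85 77 49 37]
54 [81 81 79 82 81 79 49 42 55 62 44 50 69 82 82 83 74 48 38]
56 [80 81 81 80 81 79 48 44 53 59 51 53 69 81 81 82 68 47 44]
58 [80 81 81 80 80 80 66 62 59 73 83 79 73 77 81 81 62 43 44]
60 [ 75  78  80  81  79  80  75  81  83  98  98 108  99  75  78  80  56  38  44]
62 [ 83  91  85  85  91  85  79  81  93 119  98 109 125 119  80  87  64  37  44]
64 [109  98 108  91  84  85  85  74  83 123 103  97 117 177 117  88  65  42  44]
66 [116  63  75  80  68  63  66  66  63  68  72  78  75  88  83  80  55  37  43]
68 [67 62 77 73 73 78 74 71 75 79 72 69 76 78 73 70 53 39 44]
70 [ 74  69 101 115 114 118 112 113 119 120 113 116 123 120 113 110  64  50  49]
72 [ 72  74  99 156 139 160 159 157 154 170 176 162 159 185 184 150  76  69  67]
74 [ 92  66 110 176 161 148 183 196 158 163 148 150 153 141 156 141  79  75  75]
76 [236 189 174 199 244 214 218 208  94  88  90  78  77  82  99  84  69  76  77]
78 [255 255 255 249 255 255 236 144  48  38  37  42  45  49  52  55  61  77  77]
80 [255 255 255 255 228 225 131  68  29  30  33  34  34  48  50  49  57  77  79]
82 [230 255 238 193 161  77  50  29  30  38  33  33  35  37  47  52  56  84  74]
```

The flap now reads 90–91° (marks at 54.7 mm and edge at 63–64 mm, the same as when shut). I'll hold briefly, check stability and the other objects, and then hand in.

```bash
python3 -m creep '[{"translation":[0,0,0],"roll":0,"gripper":50},{"translation":[0,0,0],"roll":0,"gripper":50},{"translation":[0,0,0],"roll":0,"gripper":50},{"translation":[0,0,0],"roll":0,"gripper":50},{"translation":[0,0,0],"roll":0,"gripper":50}]' 15; python3 ang.py s15|head -1; python3 - <<'E' 2>/dev/null
from est import *
print([(t,round(float(meas('s15','scene',t)[0]),1)) for t in range(86,95,2)])
a=cv2.imread('pics/scene0.png',0).astype(int);c=cv2.imread('pics/s15.png',0).astype(int);d=abs(a-c)
for n,(x,y,w_,h) in dict(lever=(364,174,14,14),chamber=(257,168,24,28),ringnut=(254,218,45,42),brush=(305,236,65,22),meter_b=(408,203,84,48),endflap=(276,150,30,24),meter_a=(190,105,76,75)).items():
    print(n,(d[y:y+h,x:x+w_]>40).mean().round(3))
E
```

```text
time: 12.25
position: [0.5352, 0.0463, 0.1596]
tool_rot: [-0.05, 0.999, -0.0, -0.005]
ft_force: [-7.3, -4.9, 6.9]
grip_width: 0.0549
grip_force: 15.0
t 12.25 tip u 39.6 y -6.4 o 52.7 toolY-boxyaw 90.0 F [-7.3 -4.9  6.9] w 54.9 g 15.0
[(86, 53.6), (88, 54.3), (90, 54.9), (92, 56.0), (94, 57.3)]
lever 0.0
chamber 0.083
ringnut 0.0
brush 0.0
meter_b 0.0
endflap 0.636
meter_a 0.0
```

```bash
python3 -c "
from rig import hand_in
print(hand_in())"
```

```text
the job is handed in; nothing more can be done
None
```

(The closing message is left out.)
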